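# Weigh out a kit of nuts on the spring scale

## Robot

A 6-joint arm with a two-finger parallel gripper is mounted at the origin on the work surface. World frame = base frame: x ahead of the robot, y to its left, z up, the work surface at z = 0. Lengths are in mm, angles in rad, forces in N, time in s.
With the tool pointing down it reaches from about 300 to 775 mm from the base axis. Payload 14.6 kg.
Tool frame: the origin (TCP) lies on the centre line of the jaws, within the pads' length; the fingertips stand 19 mm ahead of it and the grasp point (between the pads) is the TCP (bot.tip_reach is the distance from the TCP to the fingertips, in mm); y points along the fingers, x is the direction in which the jaws open and shut, and the axes are right-handed (so a half turn about y gives the same grasp; the last joint's range is limited). The gripper opens to 85 mm and grips with 20 to 120 N. Pads are 22 mm wide; open, the fingers measure 114 mm over their backs; the gripper's body (76 mm by 85 mm) begins 54 mm behind the grasp point. The pads swing forward as they close: fully open they stand 13 mm farther back than shut.
Start: joints at [-1.259, 0.3, 1.521, -0, 1.321, -0.067], TCP at [203.386, -511.003, 250.281] pointing down, gripper open.
Joint ranges: [-3.03, 3.03], [-0.79, 2.21], [0.23, 2.52], [-1.04, 4.18], [0, 3.07], [-2.55, 2.55]. Speed limits (rad/s): [2.22, 2.22, 2.57, 3.14, 3.14, 3.14].

## Interface

Orientations are given as a unit quaternion [w, x, y, z].
In Python, from rig import bot gives the robot as it stands. Calls block until the motion is done:
- bot.move_to(position, orientation): joint-space move of the TCP to a pose.
- bot.servo_line(position, attitude=None, speed=150, until_force=None): straight line of the TCP; attitude=None keeps the orientation; speed is the mean speed in mm/s. With until_force (N) it stops when the force on the tool has changed by that much, and returns True; else False.
- bot.move_joints(angles): joint-space move.
- bot.move_gripper(opening, grip_force=None): finger opening in mm; grip_force is the grip in N (None keeps the last); returns when the fingers have stopped.
- bot.dwell(seconds).
- bot.ik(position, orientation): joint angles nearest the present ones, or None.
- bot.read_state(): the state.
- bot.read_camera(name): name is "scene" or "top"; returns a dict with "image" (480x640x3 uint8, blue, green, red), "depth" (480x640 float32, mm along the optical axis (not along the pixel's ray), 0 where there is no reading), "fovy" (degrees; the focal length in pixels is half the picture's height over the tangent of half this angle, whatever the lens; pixels are square), "cx", "cy" (the principal point, pixels), "eye" and "attitude" of the camera in the world. Camera axes: x right, y down, z forward; pixel columns grow to the right and rows downward; lengths in mm; the calibration is good to about 2 mm. A picture is of the moment at which its call begins.
A pose or a line that the arm cannot do raises bot.MotionError and nothing moves.
- bot.finish_job(): hands the job in, once; it reports no verdict.
The state is a dict: "clock": time; "joint_positions": joint angles; "qvel": joint speeds; "effort": joint torques, N m; "ee_pos": TCP position; "tool_rot": TCP orientation; "ft_force": force on the tool from outside, world axes, zero at the start; "moment": the same for the moment, N m; "grip_width": finger opening in mm.
Only numpy, scipy, OpenCV 4.12 (cv2) and the standard library are available. Lean on these libraries where they do the work, as an engineer would, in place of code of your own. Each camera call takes 0.05 s, during which the arm holds its last target. There are 200 camera calls.

## Task

Make up one hardware kit by weight: tip whole cups of nuts into the scale pan, one cup after another, until the pan drops and rests on its stop, and then add no more. Tip the nuts of the cups that were not needed into the blue bin, leaving no nut anywhere else, and stand every empty cup upright on the orange tray. Leave the large nuts in the pan, and do not disturb the tin and the spool.

Things in the scene. Friction and masses are not known exactly. Their poses are not given: they have to be found in the camera images.
- tray: flat orange plastic tray fixed on the table, 120 mm (its x) by 400 mm (its y) by 4 mm thick, no raised edge. Origin: centre of its underside, at table height; top at z 0.004.
- scale: aluminium frame of the spring scale, fixed: base plate 225 (x) by 160 (y) by 12 mm; two posts 12 by 20 mm, 147 mm high, standing at x = +104 and -104 mm of this frame, with short spring tubes on their inner sides at x = +-87 mm (104 to 147 mm high). A rubber-topped stop stands under the pan's centre. Origin: centre of the base plate's underside, at table height.
- pan_in (a point): centre of the inner floor of the scale's pan (moves with the pan): a round open steel pan hung from the springs between the posts, 142 mm across at the rim, 126 mm at the bottom, 35 mm deep, wall and floor 3 mm. This point is 57 mm above the table when the pan is up, 37 mm when it is down on the stop.
- pan (a joint): how far the pan has sunk, m: 0 = up, 0.020 = hard down on its stop. The springs are pre-tensioned: the pan stays up below 0.18 kg and reaches the stop at 0.236 kg. With three large nuts, or one large and three small ones, it has sunk about 8 mm and still hangs clear of the stop; with two large and three small ones it is down. It bobs for about a second after a load falls in.
- bin: blue open stock bin, fixed, 150 (x) by 210 (y) by 60 mm high, 4 mm walls and floor. Origin: centre of its underside, at table height.
- tin: bystander: round tin, 90 mm across, 120 mm high, stands on the table; origin centre of its underside.
- spool: bystander: white plastic spool, 44 mm across, 70 mm high, standing; origin centre of its underside.
- cup_a: white plastic cup standing on the tray, open at the top, about 60 g: 52 mm across at the foot, 64 mm at the rim, 70 mm high, 3 mm wall, 4 mm floor (60 mm across at 45 mm height). Origin: centre of its underside; z along its axis to the mouth. Holds three small nuts at the start.
- cup_b: white plastic cup standing on the tray, open at the top, about 60 g: 52 mm across at the foot, 64 mm at the rim, 70 mm high, 3 mm wall, 4 mm floor (60 mm across at 45 mm height). Origin: centre of its underside; z along its axis to the mouth. Holds three small nuts at the start.
- cup_c: white plastic cup standing on the tray, open at the top, about 60 g: 52 mm across at the foot, 64 mm at the rim, 70 mm high, 3 mm wall, 4 mm floor (60 mm across at 45 mm height). Origin: centre of its underside; z along its axis to the mouth. Holds three small nuts at the start.
- nut_a1: small square steel nut, 22 by 22 by 14 mm, 45 g, starting in cup_a. Origin: centre of one square face; its z runs 14 mm to the other square face.
- nut_a2: small square steel nut, 22 by 22 by 14 mm, 45 g, starting in cup_a. Origin: centre of one square face; its z runs 14 mm to the other square face.
- nut_a3: small square steel nut, 22 by 22 by 14 mm, 45 g, starting in cup_a. Origin: centre of one square face; its z runs 14 mm to the other square face.
- nut_b1: small square steel nut, 22 by 22 by 14 mm, 45 g, starting in cup_b. Origin: centre of one square face; its z runs 14 mm to the other square face.
- nut_b2: small square steel nut, 22 by 22 by 14 mm, 45 g, starting in cup_b. Origin: centre of one square face; its z runs 14 mm to the other square face.
- nut_b3: small square steel nut, 22 by 22 by 14 mm, 45 g, starting in cup_b. Origin: centre of one square face; its z runs 14 mm to the other square face.
- nut_c1: small square steel nut, 22 by 22 by 14 mm, 45 g, starting in cup_c. Origin: centre of one square face; its z runs 14 mm to the other square face.
- nut_c2: small square steel nut, 22 by 22 by 14 mm, 45 g, starting in cup_c. Origin: centre of one square face; its z runs 14 mm to the other square face.
- nut_c3: small square steel nut, 22 by 22 by 14 mm, 45 g, starting in cup_c. Origin: centre of one square face; its z runs 14 mm to the other square face.
- big_1: large square steel nut, 27 by 27 by 14 mm, 67 g, lying in the pan from the start (one, two or three of them are there). Origin: centre of one square face; its z runs 14 mm to the other square face.
- big_2: large square steel nut, 27 by 27 by 14 mm, 67 g, lying in the pan from the start (one, two or three of them are there). Origin: centre of one square face; its z runs 14 mm to the other square face.
- big_3: large square steel nut, 27 by 27 by 14 mm, 67 g, lying in the pan from the start (one, two or three of them are there). Origin: centre of one square face; its z runs 14 mm to the other square face.
Mind the look-alikes: they are no part of the job. Leave any turquoise look-alike of the cup_b alone.

How it is judged (in metres and radians):
On the way:
1. the pan has dropped onto its stop and rests there (value of joint pan above 0.0185 m and contact force between the fingers and pan below 0.2 N), for 0.5 s.
At the end, for the whole second after the job is handed in: The pan rests on its stop (sunk more than 18.5 mm) with less than 0.37 kg in it, which a needless further cup would exceed; every small nut lies in the pan or in the blue bin, every large nut in the pan; all three cups stand upright (within 0.12 rad) on the orange tray; all at rest (value of joint pan above 0.0185 m and contact force between pan and anything else below 3.64196 N and ((horizontal distance between nut_a1 and pan_in below 0.071 m and z of nut_a1 in the frame of pan_in between -0.005 and 0.045 m) or (x of nut_a1 in the frame of bin between -0.075 and 0.075 m and y of nut_a1 in the frame of bin between -0.105 and 0.105 m and z of nut_a1 in the frame of bin below 0.06 m)) and ((horizontal distance between nut_a2 and pan_in below 0.071 m and z of nut_a2 in the frame of pan_in between -0.005 and 0.045 m) or (x of nut_a2 in the frame of bin between -0.075 and 0.075 m and y of nut_a2 in the frame of bin between -0.105 and 0.105 m and z of nut_a2 in the frame of bin below 0.06 m)) and ((horizontal distance between nut_a3 and pan_in below 0.071 m and z of nut_a3 in the frame of pan_in between -0.005 and 0.045 m) or (x of nut_a3 in the frame of bin between -0.075 and 0.075 m and y of nut_a3 in the frame of bin between -0.105 and 0.105 m and z of nut_a3 in the frame of bin below 0.06 m)) and ((horizontal distance between nut_b1 and pan_in below 0.071 m and z of nut_b1 in the frame of pan_in between -0.005 and 0.045 m) or (x of nut_b1 in the frame of bin between -0.075 and 0.075 m and y of nut_b1 in the frame of bin between -0.105 and 0.105 m and z of nut_b1 in the frame of bin below 0.06 m)) and ((horizontal distance between nut_b2 and pan_in below 0.071 m and z of nut_b2 in the frame of pan_in between -0.005 and 0.045 m) or (x of nut_b2 in the frame of bin between -0.075 and 0.075 m and y of nut_b2 in the frame of bin between -0.105 and 0.105 m and z of nut_b2 in the frame of bin below 0.06 m)) and ((horizontal distance between nut_b3 and pan_in below 0.071 m and z of nut_b3 in the frame of pan_in between -0.005 and 0.045 m) or (x of nut_b3 in the frame of bin between -0.075 and 0.075 m and y of nut_b3 in the frame of bin between -0.105 and 0.105 m and z of nut_b3 in the frame of bin below 0.06 m)) and ((horizontal distance between nut_c1 and pan_in below 0.071 m and z of nut_c1 in the frame of pan_in between -0.005 and 0.045 m) or (x of nut_c1 in the frame of bin between -0.075 and 0.075 m and y of nut_c1 in the frame of bin between -0.105 and 0.105 m and z of nut_c1 in the frame of bin below 0.06 m)) and ((horizontal distance between nut_c2 and pan_in below 0.071 m and z of nut_c2 in the frame of pan_in between -0.005 and 0.045 m) or (x of nut_c2 in the frame of bin between -0.075 and 0.075 m and y of nut_c2 in the frame of bin between -0.105 and 0.105 m and z of nut_c2 in the frame of bin below 0.06 m)) and ((horizontal distance between nut_c3 and pan_in below 0.071 m and z of nut_c3 in the frame of pan_in between -0.005 and 0.045 m) or (x of nut_c3 in the frame of bin between -0.075 and 0.075 m and y of nut_c3 in the frame of bin between -0.105 and 0.105 m and z of nut_c3 in the frame of bin below 0.06 m)) and horizontal distance between each of big_1, big_2, big_3 and pan_in below 0.071 m and z of big_1 in the frame of pan_in between -0.005 and 0.045 m and z of big_2 in the frame of pan_in between -0.005 and 0.045 m and z of big_3 in the frame of pan_in between -0.005 and 0.045 m and angle between each of cup_a, cup_b, cup_c's own z axis and vertical below 0.12 rad and linear speed of each of cup_a, cup_b, cup_c below 0.02 m/s and x of cup_a in the frame of tray between -0.06 and 0.06 m and y of cup_a in the frame of tray between -0.2 and 0.2 m and z of each of cup_a, cup_b, cup_c in the frame of tray below 0.012 m and x of cup_b in the frame of tray between -0.06 and 0.06 m and y of cup_b in the frame of tray between -0.2 and 0.2 m and x of cup_c in the frame of tray between -0.06 and 0.06 m and y of cup_c in the frame of tray between -0.2 and 0.2 m and linear speed of each of nut_a1, nut_a2, nut_a3, nut_b1, nut_b2, nut_b3, nut_c1, nut_c2, nut_c3 below 0.03 m/s); the robot touches nothing.
It fails at once if the tin is moved more than 30 mm or tipped (distance of tin from where it was at the start of the episode above 0.03 m or angle between tin's own z axis and vertical above 0.4 rad).
It fails at once if the spool is moved more than 30 mm or tipped (distance of spool from where it was at the start of the episode above 0.03 m or angle between spool's own z axis and vertical above 0.4 rad).
Of big_1, big_2, big_3 only 1 to 3 are there at a start; the rules pass over those that are not, and their reading is None.
At some moment in a run one of cup_a, cup_b, cup_c may be knocked a few centimetres aside while the robot is not near it.
It also fails if it takes over 210 s, if anything falls off the work surface, if the arm or the gripper's body presses on something with over 40 N, if the wrist force passes 120 N, or if a joint passes its speed limit or range.

## Working session

There is one attempt and no reset: what is moved stays moved. The work goes in short steps, each a Python script; the robot and the scene stay as the last script left them, time stands still between calls to the robot, and variables do not carry over. Pictures are saved under pics/ and viewed, about 12 in all and at most 16, crops included, and the job is handed in when it is done.

```bash
ls; mkdir -p pics
cat > h.py <<'E'
import numpy as np, cv2
from scipy.spatial.transform import Rotation as R
from rig import bot
def cam(n):
    c=bot.read_camera(n); h=c["image"].shape[0]
    c["f"]=h/2/np.tan(np.radians(c["fovy"])/2)
    q=np.array(c["attitude"]); c["R"]=R.from_quat(q,scalar_first=True).as_matrix()
    c["eye"]=np.array(c["eye"]); return c
def cloud(c):
    v,u=np.mgrid[0:480,0:640]; d=c["depth"]
    p=np.stack([(u-c["cx"])*d/c["f"],(v-c["cy"])*d/c["f"],d],-1)
    P=p@c["R"].T+c["eye"]; P[d==0]=np.nan; return P
def ray(c,u,v,z):
    d=c["R"]@np.array([(u-c["cx"])/c["f"],(v-c["cy"])/c["f"],1]); return c["eye"]+d*(z-c["eye"][2])/d[2]
E
python3 - <<'E'
from h import *
for n in("scene","top"):
    c=cam(n);cv2.imwrite(f"pics/{n}0.png",c["image"]);print(n,c["eye"],c["R"].round(3).tolist(),c["f"],c["cx"],c["cy"],(c["depth"]==0).mean())
s=bot.read_state();print(s)
E
```

```text
pics
scene [1048.62478058  870.42890641 1127.61141883] [[-0.887, 0.322, -0.331], [0.461, 0.647, -0.607], [0.019, -0.691, -0.722]] 621.6319265372766 313.01580823825486 246.96134871116956 0.00404296875
top [ 424.830797      5.97130051 1223.95467222] [[-0.006, -0.991, 0.134], [-1.0, 0.002, -0.025], [0.024, -0.135, -0.991]] 502.1223869667042 330.93522677052385 241.40782582717816 0.003951822916666667
{'clock': 0.1, 'joint_positions': array([-1.25860412e+00,  3.00464990e-01,  1.52154433e+00, -2.98366848e-06,
        1.32068803e+00, -6.65726884e-02]), 'qvel': array([ 5.67889279e-04, -2.46104291e-03, -2.84664086e-03,  9.26844844e-05,
        1.30067726e-03,  1.92779517e-03]), 'effort': array([ 1.51799977e-03, -5.44378352e+01, -3.62366581e+01,  2.42283318e-05,
        3.04603949e-03,  4.80751805e-05]), 'ee_pos': array([ 203.32584996, -510.82690662,  249.74019891]), 'tool_rot': array([ 0.58542606, -0.58494715,  0.3972424 , -0.3966253 ]), 'ft_force': array([ 0.31276579,  1.04476526, -0.40334191]), 'moment': array([-0.00393547, -0.01740992,  0.00156901]), 'grip_width': 85.3463180574142}
```

View pics/scene0.png

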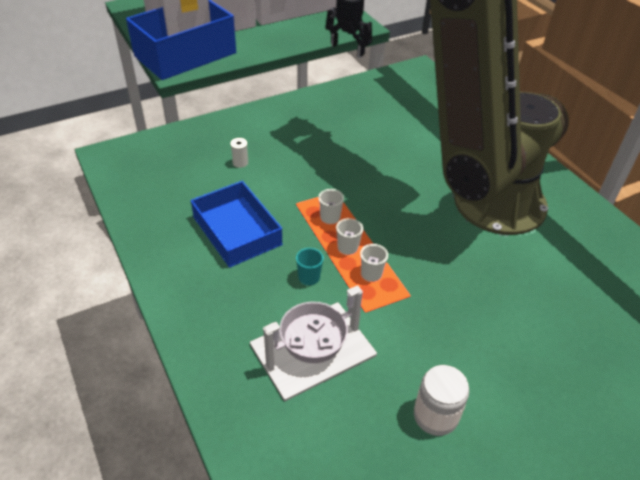

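View pics/top0.png

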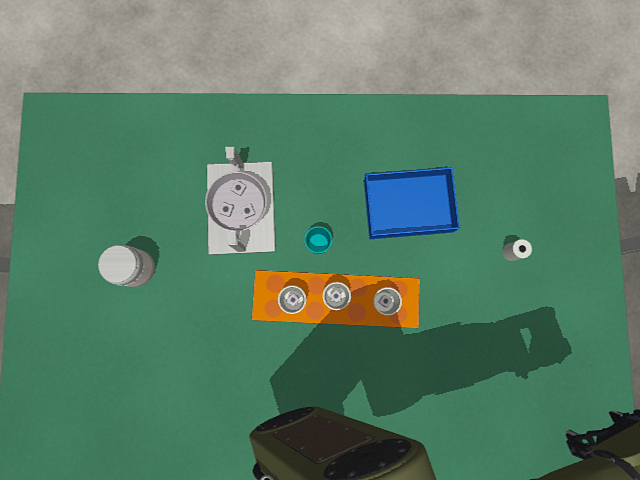

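Both views show the same layout. These are top-view pixels:
- **Cup candidates:** white cups at (292,300), (337,296) and (387,300) on the orange tray. The turquoise look-alike at (319,239) is excluded. The tin at (120,265) and the spool at (520,249) are also round and white, but they are bystanders off the tray.
- **Pan:** (238,200), holding three large nuts, so one cup should drop it.
- **Bin:** (412,203). The blue bin in the background of the scene view isn't on the table.

Next I measure positions and test IK for a side grasp with a roll pour.

```bash
cat >> h.py <<'E'
def cups(c=None):
    """cup rim centres on/near the tray, from depth of the top view, z 60..80, low saturation"""
    c=c or cam("top"); P=cloud(c); hsv=cv2.cvtColor(c["image"],cv2.COLOR_BGR2HSV)
    x,y,z=P[...,0],P[...,1],P[...,2]
    m=((z>62)&(z<84)&(x>220)&(x<460)&(y>-350)&(y<330)&(hsv[...,1]<70)).astype(np.uint8)
    out=[]
    for k in cv2.findContours(m,cv2.RETR_EXTERNAL,cv2.CHAIN_APPROX_NONE)[0]:
        if len(k)<25: continue
        (u,v),r=cv2.minEnclosingCircle(k); p=ray(c,u,v,74)
        zz=z[int(v)-25:int(v)+25,int(u)-25:int(u)+25]; 
        out.append((p.round(1),r*(c["eye"][2]-74)/c["f"]/.99,round(float(np.nanmax(np.where(zz<100,zz,0))),1)))
    return sorted(out,key=lambda t:-t[0][1])
def att(head,pitch,roll=0):
    """tool y along heading, pitched down; x horizontal at roll 0; roll about tool y"""
    h,p=np.radians([head,pitch]); y=np.array([np.cos(h)*np.cos(p),np.sin(h)*np.cos(p),-np.sin(p)])
    x=np.array([np.sin(h),-np.cos(h),0]); z=np.cross(x,y)
    return (R.from_matrix(np.c_[x,y,z])*R.from_euler('y',roll,degrees=True)).as_quat(scalar_first=True)
E
python3 - <<'E'
from h import *
c=cam("top");P=cloud(c);hsv=cv2.cvtColor(c["image"],cv2.COLOR_BGR2HSV)
print("cups",cups(c))
def rect(m,z):
    k=max(cv2.findContours(m.astype(np.uint8),cv2.RETR_EXTERNAL,cv2.CHAIN_APPROX_NONE)[0],key=cv2.contourArea)
    return np.array([ray(c,*q,z)[:2] for q in cv2.boxPoints(cv2.minAreaRect(k))])
H=hsv[...,0];S=hsv[...,1]
b=rect((H>100)&(H<125)&(S>120),60);t=rect((H>5)&(H<20)&(S>150),4)
for n,r in(("bin",b),("tray",t)):print(n,r.mean(0).round(1),[np.linalg.norm(r[i]-r[i-1]).round() for i in(0,1)],r.round().tolist())
z=P[...,2];sl=(slice(150,250),slice(190,290))
print("z pan rim/floor:",np.nanpercentile(z[190:210,205:270],[1,10,50,90,99]))
m=np.zeros(z.shape,np.uint8);m[sl]=((z>72)&(z<102))[sl]
k=max(cv2.findContours(m,cv2.RETR_EXTERNAL,cv2.CHAIN_APPROX_NONE)[0],key=cv2.contourArea);(u,v),r=cv2.minEnclosingCircle(k)
print("pan",u,v,r,ray(c,u,v,85),2*r*(c["eye"][2]-85)/c["f"])
pm=np.zeros(z.shape,bool);pm[130:270,190:290]=(z>125)[130:270,190:290];print("posts",[(P[pm&s].mean(0).round()) for s in(P[...,0]>500,P[...,0]<500)if (pm&s).any()])
print("decoy",ray(c,319,239,70),"tin",ray(c,120,264,120),"spool",ray(c,521,249,70))
for p in([350,100,49],[350,-10,49],[350,-130,49]):
  for hd in(-45,-20,0,20,45):
    for pi in(15,30,45):
      for f in (0,180):
        j=bot.ik(p,att(hd,pi,f))
        if j is not None:print(p,hd,pi,f,np.round(j,2))
E
```

```text
cups [(array([448.2,  68.1,  74. ]), np.float64(32.06432793570493), 79.7), (array([453.1, -33.9,  74. ]), np.float64(30.86378689882019), 78.6), (array([ 442.8, -149.7,   74. ]), np.float64(31.854502736088133), 79.7)]
bin [ 676.4 -215.3] [np.float64(158.0), np.float64(221.0)] [[746.0, -101.0], [765.0, -321.0], [606.0, -328.0], [589.0, -111.0]]
tray [451.  -36.3] [np.float64(398.0), np.float64(120.0)] [[402.0, 166.0], [522.0, 162.0], [500.0, -241.0], [380.0, -232.0]]
z pan rim/floor: [ 8.41708974 44.79247963 49.6331683  66.2869951  81.99725046]
pan 237.0 201.5 37.55339431762695 [672.70867448 193.19483822  85.        ] 170.3633019593328
posts [array([673., 197., 144.])]
decoy [587.16270887   4.50879538  70.        ] tin [525.94003589 439.08194698 120.        ] spool [ 562.54877962 -467.37688889   70.        ]
[350, 100, 49] 45 45 0 [-0.21  0.22  2.51  1.69  0.64 -0.97]
[350, 100, 49] 45 45 180 [-0.21  0.22  2.51  1.69  0.64  2.17]
[350, -10, 49] 45 15 0 [-0.84  0.66  2.41  1.49  1.31 -1.49]
[350, -10, 49] 45 15 180 [-0.84  0.66  2.41  1.49  1.31  1.65]
[350, -10, 49] 45 30 0 [-0.75  0.4
[... 397 characters left out ...]
-1.5 ]
[350, -130, 49] 20 15 180 [-1.1   0.66  2.42  1.67  1.3   1.64]
[350, -130, 49] 20 30 0 [-1.01  0.44  2.44  1.63  1.01 -1.27]
[350, -130, 49] 20 30 180 [-1.01  0.44  2.44  1.63  1.01  1.87]
[350, -130, 49] 20 45 0 [-0.88  0.27  2.42  1.43  0.74 -0.92]
[350, -130, 49] 20 45 180 [-0.88  0.27  2.42  1.43  0.74  2.22]
[350, -130, 49] 45 15 0 [-1.07  0.68  2.2   1.23  1.39 -1.32]
[350, -130, 49] 45 15 180 [-1.07  0.68  2.2   1.23  1.39  1.82]
[350, -130, 49] 45 30 0 [-1.01  0.51  2.24  1.16  1.17 -1.16]
[350, -130, 49] 45 30 180 [-1.01  0.51  2.24  1.16  1.17  1.99]
[350, -130, 49] 45 45 0 [-0.91  0.36  2.26  1.03  0.96 -0.93]
[350, -130, 49] 45 45 180 [-0.91  0.36  2.26  1.03  0.96  2.21]
```

```bash
cat >> h.py <<'E'
def Rm(q): return R.from_quat(q,scalar_first=True)
def pour_pose(target,head,gp,flip,roll,pitch=0,off=38):
    """TCP pose with cup rolled by `roll`; target xy is hit `off` mm along the cup axis"""
    a=Rm(att(head,gp,flip)).inv().apply([0,0,1]); q=att(head,pitch,flip+roll); d=Rm(q).apply(a)
    p=np.array(target,float); p[:2]-=d[:2]*off; return p,q,np.degrees(np.arccos(d[2]))
E
python3 - <<'E'
from h import *
c=cam("top");P=cloud(c);z=P[...,2]
for s in(slice(130,185),slice(215,270)):
    m=np.zeros(z.shape,bool);m[s,190:290]=((z>125)&(z<160))[s,190:290];q=P[m]
    print("post",q.min(0).round(),q.max(0).round(),np.median(q,0).round(),m.sum())
cv2.imwrite("pics/crop.png",cv2.resize(c["image"][140:340,190:430],None,fx=3,fy=3))
pan=[673,196,160];bn=[676,-215,130]
for cx,hs in(([448,68,49],(-20,0,15,30)),([453,-34,49],(-20,0,20)),([443,-150,49],(-30,-15,0,20))):
  for hd in hs:
    for gp in(12,25):
      for f in(0,180):
        j=bot.ik(cx,att(hd,gp,f))
        print("G",cx,hd,gp,f,None if j is None else np.round(j,2))
for nm,t,hs in(("pan",pan,(20,40,55,70)),("bin",bn,(-45,-20,0,20))):
  for hd in hs:
    for f,r in((0,135),(0,-135),(180,135),(180,-135)):
      p,q,ang=pour_pose(t,hd,12,f,r); j=bot.ik(p,q)
      if j is not None:print(nm,hd,f,r,p.round(),ang.round(),np.round(j,2))
E
```

```text
post [754. 192. 125.] [785. 213. 152.] [769. 201. 146.] 135
post [565. 183. 127.] [595. 204. 152.] [577. 193. 146.] 134
G [448, 68, 49] -20 12 0 [ 0.41  0.7   2.34  3.92  1.29 -1.64]
G [448, 68, 49] -20 12 180 [0.41 0.7  2.34 3.92 1.29 1.5 ]
G [448, 68, 49] -20 25 0 [ 0.37  0.53  2.36  3.96  0.95 -1.78]
G [448, 68, 49] -20 25 180 [0.37 0.53 2.36 3.96 0.95 1.36]
G [448, 68, 49] 0 12 0 [ 0.14  0.71  2.44  3.28  1.36 -1.57]
G [448, 68, 49] 0 12 180 [0.14 0.71 2.44 3.28 1.36 1.57]
G [448, 68, 49] 0 25 0 [ 0.13  0.51  2.44  3.28  0.95 -1.6 ]
G [448, 68, 49] 0 25 180 [0.13 0.51 2.44 3.28 0.95 1.54]
G [448, 68, 49] 15 12 0 [-0.11  0.71  2.44  2.77  1.37 -1.57]
G [448, 68, 49] 15 12 180 [-0.11  0.71  2.44  2.77  1.37  1.57]
G [448, 68, 49] 15 25 0 [-0.09  0.51  2.45  2.76  0.96 -1.49]
G [448, 68, 49] 15 25 180 [-0.09  0.51  2.45  2.76  0.96  1.65]
G [448, 68, 49] 30 12 0 [-0.3   0.7   2.38  2.3   1.32 -1.53]
G [448, 68, 49] 30 12 180 [-0.3   0.7   2.38  2.3   1.32  1.61]
G [448, 68, 49] 30 25 0 [-0.26  0.52  2.4   2.26  0.98 -1.38]
G [448, 68, 49] 30 25 180 [-0.26  0.52  2.4   2.26  0.98  1.
[... 3099 characters left out ...]
0 -135 [ 674. -242.  130.] 134.0 [-0.42  0.75  1.84  3.06  1.02  2.4 ]
bin -20 180 135 [ 692. -193.  130.] 134.0 [-0.31  0.75  1.83  3.19  1.01 -2.38]
bin -20 180 -135 [ 674. -242.  130.] 134.0 [-0.42  0.75  1.84  3.06  1.02 -0.74]
bin 0 0 135 [ 684. -189.  130.] 134.0 [-0.46  0.75  1.83  2.61  1.07  1.06]
bin 0 180 135 [ 684. -189.  130.] 134.0 [-0.46  0.75  1.83  2.61  1.07 -2.08]
bin 0 180 -135 [ 684. -241.  130.] 134.0 [-0.56  0.78  1.76  2.5   1.07 -0.44]
bin 20 0 135 [ 674. -188.  130.] 134.0 [-0.59  0.8   1.72  2.11  1.22  1.31]
bin 20 180 135 [ 674. -188.  130.] 134.0 [-0.59  0.8   1.72  2.11  1.22 -1.83]
bin 20 180 -135 [ 692. -237.  130.] 134.0 [-0.64  0.85  1.6   2.04  1.21 -0.18]
```

View pics/crop.png

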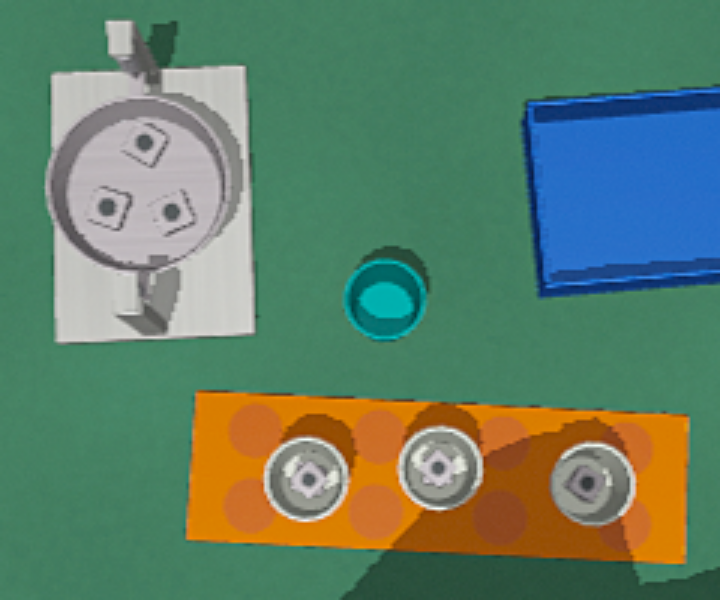

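The close crop confirms three white cups on the tray, each with nuts inside, and turquoise only off the tray. Three large nuts lie in the pan, and its floor reads about 49.6 mm, i.e. about 8 mm sunk, which matches the description. I'll grasp the first cup from the side and roll it to pour.

```bash
cat >> h.py <<'E'
GP,F=15,180
def st(): s=bot.read_state(); return round(s["clock"],1),s["ee_pos"].round(1),round(s["grip_width"],1),s["ft_force"].round(1)
def grasp(xy,head):
    q=att(head,GP,F); bot.move_gripper(80,40)
    bot.move_to([*xy,180],q); bot.servo_line([*xy,49],speed=100)
    bot.move_gripper(0,40); print("gripped",st())
    bot.servo_line([*xy,200],speed=150); print("lifted",st())
def pour(target,head,zhov,zpour,sgn=-1,off=38):
    def go(roll,z,pitch,sp):
        p,q,a=pour_pose([*target,z],head,GP,F,sgn*roll,pitch,off); bot.servo_line(p,q,speed=sp)
    p,q,_=pour_pose([*target,zhov],head,GP,F,0,GP,off); bot.move_to(p,q)
    t0=st()[0]
    for roll in range(15,61,15): go(roll,zhov,GP*(1-roll/60),20)
    go(60,zpour,0,80)
    for roll in range(70,141,10): go(roll,zpour,0,12)
    bot.dwell(.7); print("poured",st(),"took",st()[0]-t0)
    for roll in (100,60): go(roll,zpour,0,60)
    go(60,zhov,0,100)
    go(0,zhov,GP,60)
def place(xy,head):
    q=att(head,GP,F); bot.move_to([*xy,180],q)
    bot.servo_line([*xy,60],speed=120); bot.servo_line([*xy,49.5],speed=40,until_force=6)
    print("placing",st()); bot.move_gripper(80); bot.servo_line([*xy,190],speed=120)
E
python3 - <<'E'
from h import *
xy=[448,68]
# dry check of IK along the plan
for r,z,pi in((0,215,15),(60,215,0),(60,160,0),(100,160,0),(140,160,0)):
    p,q,a=pour_pose([673,196,z],45,GP,F,-r,pi);print(r,z,p.round(),a.round(),np.round(bot.ik(p,q),2) if bot.ik(p,q) is not None else None)
j=bot.ik([*xy,180],att(15,GP,F));print(np.round(j,2))
s=bot.read_state()["joint_positions"]
bot.move_joints([s[0],0.0,1.5,*s[3:]]);print(st())
bot.move_joints([s[0],0.0,1.5,*j[3:]]);print(st())
bot.move_joints([j[0],0.0,1.5,*j[3:]]);print(st())
print(cups())
grasp(xy,15)
c=cam("scene");cv2.imwrite("pics/lift1.png",c["image"][150:450,150:550]);print(cups())
E
```

```text
0 215 [673. 196. 215.] nan [0.01 0.5  1.77 1.92 0.8  2.41]
60 215 [702. 180. 215.] 61.0 [-0.03  0.64  1.71  2.16  1.06  1.15]
60 160 [702. 180. 160.] 61.0 [-0.03  0.75  1.7   2.2   1.12  1.06]
100 160 [706. 177. 160.] 100.0 [-0.03  0.75  1.69  2.19  1.12  0.37]
140 160 [697. 186. 160.] 138.0 [-0.02  0.74  1.72  2.21  1.12 -0.35]
[-0.11  0.09  2.51  2.64  0.82  1.83]
(0.9, array([ 194.7, -484. ,  420.9]), 85.7, array([ 0.4, -1.2, -0.9]))
(3.2, array([ 291.9, -529.5,  791.2]), 85.5, array([-0. , -0.5, -0.1]))
(5.5, array([602.2,  50.9, 791.4]), 85.4, array([ 1.2, -0.3, -0.8]))
[(array([ 436.6, -161.5,   74. ]), np.float64(26.977960277559866), 78.3)]
gripped (9.8, array([448.2,  68. ,  49.8]), 60.7, array([-4.3, -1.6,  7.2]))
lifted (11.0, array([447.7,  68. , 199.2]), 60.1, array([ 1. ,  0.7, -1.8]))
[(array([453.1, -33.9,  74. ]), np.float64(30.86378689882019), 79.4), (array([ 443., -150.,   74.]), np.float64(32.142127993159924), 78.0)]h.py:36: RuntimeWarning: invalid value encountered in arccos
  p=np.array(target,float); p[:2]-=d[:2]*off; return p,q,np.degrees(np.arccos(d[2]))
```

View pics/lift1.png

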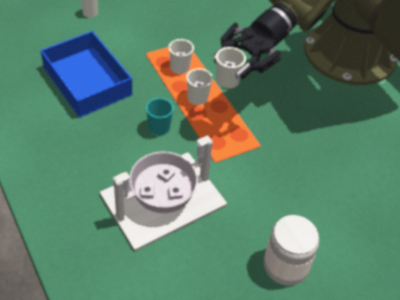

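The cup is held upright in the jaws at about crop (230,68), with a 60 mm grip width that matches its size. The other cups are undisturbed, so I pour into the pan.

```bash
cat >> h.py <<'E'
def panz(c=None,r=50):
    P=cloud(c or cam("top")); d=np.hypot(P[...,0]-673,P[...,1]-196); z=P[...,2]
    q=z[(d<r)]; return np.nanpercentile(q,[10,20,30,50]).round(1)
E
python3 - <<'E'
from h import *
pour([673,196],45,215,160)
print(st()); bot.move_to([448,68,200],att(15,GP,F)); bot.dwell(1)
c=cam("top"); print("pan z",panz(c),cups(c),st())
cv2.imwrite("pics/p1.png",cv2.resize(c["image"][120:360,170:490],None,fx=2.4,fy=2.4))
E
```

```text
poured (19.0, array([696.6, 186.2, 160. ]), 60.6, array([-0.6,  0.4, -0.2])) took 6.9
(22.6, array([673. , 195.9, 214.6]), 60.0, array([0. , 0.1, 0.3]))
pan z [34.9 36.2 37.4 40.2] [(array([445.1, -41.8,  74. ]), np.float64(26.628558267082305), 79.3), (array([ 443.3, -150.2,   74. ]), np.float64(32.13819662488019), 78.4)] (24.7, array([448.,  68., 200.]), 60.2, array([-0.4,  0.6, -1. ]))h.py:36: RuntimeWarning: invalid value encountered in arccos
  p=np.array(target,float); p[:2]-=d[:2]*off; return p,q,np.degrees(np.arccos(d[2]))
```

View pics/p1.png

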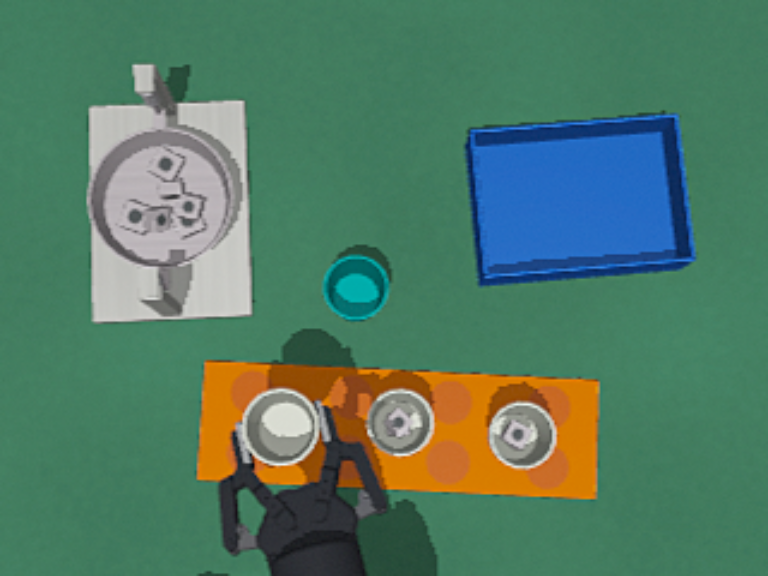

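The pan now holds all six nuts around crop (165,200), its floor reads about 37 mm (on the stop), and the held cup at (282,425) is empty. No more goes into the pan. I put this cup back and pick up the middle one for the bin.

```bash
python3 - 2>/dev/null <<'E'
from h import *
place([448,68],15); bot.move_to([350,0,330],att(0,35,F)) if bot.ik([350,0,330],att(0,35,F)) is not None else print("noik")
j=bot.read_state()["joint_positions"]; j[0]+=0.9; bot.move_joints(j)
c=cam("top"); print("pan z",panz(c),cups(c),st())
cv2.imwrite("pics/p2.png",c["image"][120:360,170:490])
for hd in(0,-10):print(np.round(bot.ik([453,-34,49],att(hd,GP,F)),2))
for s,hs in((-1,(-10,0,10,20)),(1,(0,20))):
  for hd in hs:
    print(s,hd,[None if j is None else np.round(j,1).tolist() for j in(bot.ik(*pour_pose([676,-215,z],hd,GP,F,s*r,pi)[:2]) for r,z,pi in((0,190,15),(60,190,0),(60,135,0),(140,135,0)))])
E
```

```text
placing (26.5, array([448.4,  67.9,  49.7]), 60.2, array([-1. , -0.2,  5. ]))
pan z [35.1 36.2 37.2 39.9] [(array([448.5,  69.8,  74. ]), np.float64(31.891296989830774), 78.8), (array([453.1, -33.9,  74. ]), np.float64(30.86378689882019), 78.1), (array([ 443.3, -150.2,   74. ]), np.float64(32.13819662488019), 79.6)] (32.5, array([218.1, 273.8, 329.8]), 80.2, array([-0.7,  0.2, -0.1]))
[-0.3   0.66  2.45  2.84  1.28  1.58]
[-0.14  0.66  2.45  3.18  1.27  1.57]
-1 -10 [[-0.4, 0.5, 1.9, 2.6, 0.6, 1.9], [-0.5, 0.6, 1.8, 2.7, 0.9, 0.8], [-0.5, 0.8, 1.8, 2.8, 1.0, 0.7], [-0.5, 0.7, 1.8, 2.8, 1.0, -0.7]]
-1 0 [[-0.5, 0.5, 1.8, 2.3, 0.7, 2.2], [-0.6, 0.7, 1.8, 2.4, 1.0, 1.0], [-0.6, 0.8, 1.8, 2.5, 1.1, 0.9], [-0.5, 0.8, 1.8, 2.5, 1.1, -0.5]]
-1 10 [[-0.6, 0.6, 1.8, 2.0, 0.8, 2.3], [-0.6, 0.7, 1.7, 2.2, 1.1, 1.1], [-0.6, 0.8, 1.7, 2.2, 1.1, 1.0], [-0.6, 0.8, 1.7, 2.3, 1.1, -0.4]]
-1 20 [[-0.6, 0.6, 1.7, 1.8, 0.9, 2.4], [-0.6, 0.7, 1.6, 2.0, 1.2, 1.2], [-0.6, 0.8, 1.6, 2.0, 1.2, 1.1], [-0.6, 0.8, 1.6, 2.0, 1.2, -0.3]]
1 0 [[-0.5, 0.5, 1.8, 2.3, 0.7, 2.2], None, None, [-0.5, 0.7, 1.8, 2.6, 1.1, -2.0]]
1 20 [[-0.6, 0.6, 1.7, 1.8, 0.9, 2.4], None, None, [-0.6, 0.8, 1.7, 2.1, 1.2, -1.7]]
```

View pics/p2.png

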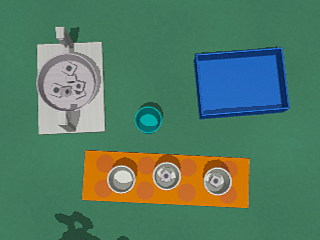

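The first cup stands upright and empty on the tray at crop (121,178), the pan is still down, and the other cups haven't moved. The middle cup goes to the bin next.

```bash
python3 - 2>/dev/null <<'E'
from h import *
j=bot.read_state()["joint_positions"]; j[0]-=0.9; bot.move_joints(j)
xy=[453,-34]; grasp(xy,0)
pour([676,-215],0,190,135); place(xy,0)
bot.move_to([350,0,330],att(0,35,F)); j=bot.read_state()["joint_positions"]; j[0]+=0.9; bot.move_joints(j)
c=cam("top"); print("pan z",panz(c),cups(c),st())
cv2.imwrite("pics/p3.png",cv2.resize(c["image"][120:360,170:490],None,fx=2,fy=2))
E
```

```text
gripped (38.9, array([453.1, -34.1,  49.6]), 59.0, array([-3.3, -1.5,  6. ]))
lifted (40.0, array([452.7, -34. , 199.1]), 58.7, array([-0.8, -0.4, -2.8]))
poured (48.0, array([ 685.8, -238.6,  135. ]), 58.5, array([ 0.3, -0.3, -0.2])) took 6.899999999999999
placing (54.3, array([453.4, -34.2,  49.6]), 58.4, array([-1.8, -0.8,  5.7]))
pan z [34.9 36.2 37.4 40. ] [(array([448.5,  69.8,  74. ]), np.float64(31.891296989830774), 79.2), (array([456. , -32.8,  74. ]), np.float64(31.4831715445216), 80.6), (array([ 443., -150.,   74.]), np.float64(32.142127993159924), 79.8)] (60.4, array([218.1, 273.8, 329.8]), 80.3, array([-0.2, -0.4,  0.2]))
```

View pics/p3.png

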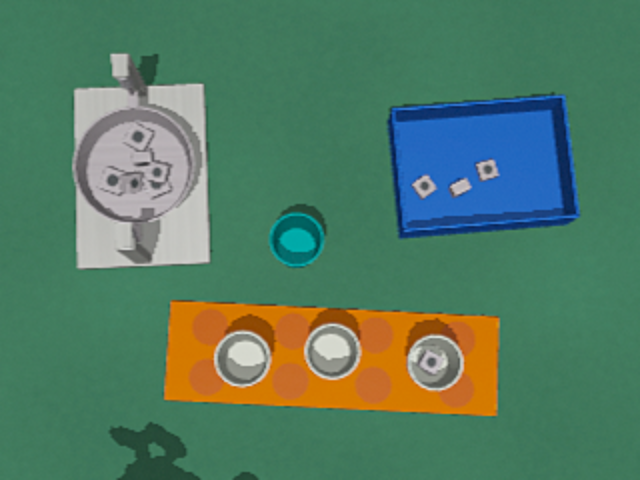

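Three nuts lie in the bin at (425,186), (460,186) and (487,170), and two cups stand empty and upright on the tray. They travelled towards +y, so I shift the aim for the last cup slightly to -y.

```bash
python3 - 2>/dev/null <<'E'
from h import *
j=bot.read_state()["joint_positions"]; j[0]-=0.9; bot.move_joints(j)
xy=[443,-150]; grasp(xy,-15)
pour([676,-230],-5,190,135); place(xy,-15)
bot.move_to([350,0,330],att(0,35,F)); j=bot.read_state()["joint_positions"]; j[0]+=0.9; bot.move_joints(j); bot.dwell(1)
c=cam("top"); print("pan z",panz(c),cups(c),st())
cv2.imwrite("pics/p4.png",c["image"])
s=cam("scene");cv2.imwrite("pics/s4.png",s["image"])
E
```

```text
gripped (66.7, array([ 443.1, -150.2,   49.6]), 58.8, array([-2.9, -0.9,  5.4]))
lifted (67.8, array([ 442.8, -149.9,  199.2]), 58.6, array([-0.5, -0.2, -2.6]))
poured (75.6, array([ 683.7, -254.4,  135. ]), 58.9, array([ 0.,  0., -1.])) took 6.799999999999997
placing (81.8, array([ 443.3, -150.2,   49.6]), 58.5, array([-1.9, -0.5,  4.5]))
pan z [34.8 36.1 37.2 40.1] [(array([448.5,  69.8,  74. ]), np.float64(31.891296989830774), 79.1), (array([456. , -32.8,  74. ]), np.float64(31.426696181674863), 78.8), (array([ 443.6, -149.9,   74. ]), np.float64(31.841287867403732), 80.6)] (88.9, array([217.5, 274.2, 329.8]), 80.4, array([-0.2, -0.6,  0.4]))
```

View pics/p4.png

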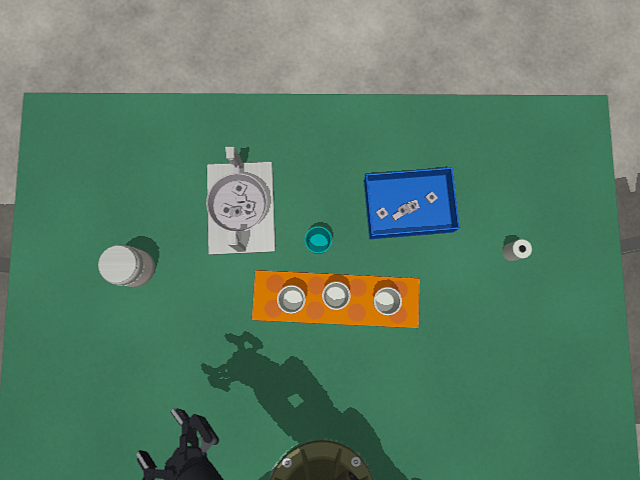

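View pics/s4.png

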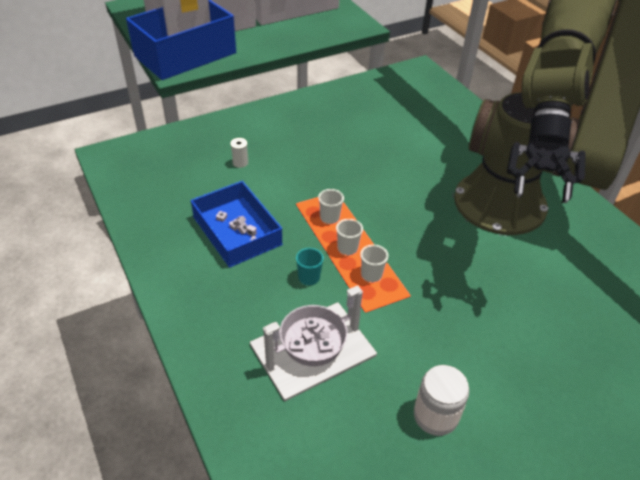

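The top view shows the bin nuts in one cluster at (380-435,195-215), all inside the walls. The three empty cups stand upright on the tray, the pan is down, and the tin, spool and look-alike are where they were. I'm handing in.

```bash
python3 -c "
from rig import bot
bot.finish_job()"
```

```text
the job is handed in; nothing more can be done
```

The job is handed in, at about 89 s on the robot's clock. `finish_job` gave no verdict, so the result below rests on my last camera checks.

- **Pan:** It started with three large nuts and about 8 mm of sink. I tipped in one cup (the one at the +y end of the tray), and the pan dropped onto its stop. Its floor read about 37 mm before hand-in, against 37 mm expected. By the given weights it holds about 0.336 kg, under the 0.37 kg limit.
- **Bin:** The other two cups were tipped into the blue bin. I counted three nuts after the first of them. After the second, the nuts lay in a heap inside the walls, and I did not count all six one by one. No stray nuts showed in either view.
- **Cups:** All three stand empty and upright on the orange tray, with measured rim centres at (448, 70), (456, -33) and (444, -150) mm and rim heights of 79–81 mm. A rim should be at 74 mm, but the depth reading was just as high before I moved anything, so I took it as a camera offset.
- **Bystanders:** The tin, the spool and the turquoise look-alike appear where they were at the start.

One reading disagreed mid-run: with the gripper partly in view, the middle cup measured about 11 mm off. A clear view afterwards put it back at its original spot. I saw no cup knocked aside during the run.

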